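Stopper the open necks of a three-neck flask

ROBOT

A 6-joint arm with a two-finger parallel gripper is mounted at the origin on the work surface; the furniture and walls round the work are solid. World frame = base frame: x ahead of the robot, y to its left, z up, the work surface at z = 0. Lengths are in m, angles in rad, forces in N, time in s.
With the tool pointing down it reaches from about 0.35 to 0.775 m from the base axis. Payload 5.5 kg.
Tool frame: the origin (TCP) lies on the centre line of the jaws, within the pads' length; the fingertips stand 11 mm ahead of it and the grasp point (between the pads) lies 8 mm behind it (env.tip_extent is the distance from the TCP to the fingertips, in m); z points along the fingers, y is the line along which they close (so a half turn about z gives the same grasp; the last joint's range is limited). The gripper opens to 85 mm and grips with 20 to 120 N. Pads are 22 mm wide; open, the fingers measure 114 mm over their backs; the gripper's body (76 mm by 85 mm) begins 54 mm behind the grasp point. The pads swing forward as they close: fully open they stand 13 mm farther back than shut.
Start: joints at [-1.251, 0.313, 0.046, 1.304, 0, 1.431], TCP at [0.255, -0.515, 0.242] pointing down, gripper open.
Joint ranges: [-2.76, 2.76], [-0.86, 1.69], [-1.03, 1.26], [-2.2, 2.34], [-1.47, 1.5], [-3.14, 3.14]. Speed limits (rad/s): [2.57, 2.57, 3.14, 3.14, 3.14, 3.14].

INTERFACE

Orientations are given as a unit quaternion [w, x, y, z].
In Python, from workcell import env gives the robot as it stands.
- The arm moves only by the shell command python3 -m jog 'ROWS' [FORCE]. ROWS is JSON, a list of rows, each a list of 5 numbers: the gripper's target within -1 to 1 (shut at 1, half-way at 0, fully open at -1), then the shift along the tool's x, y, z in m, then the turn about the tool's z in degrees. In form: [[fingers, tx, ty, tz, turn], ...]. A call has 1 to 5 rows; each row shifts and turns the commanded pose from where the row before left it, along the tool's axes as they then stand; what a row does not reach is not made up. A row lasts 1/12 s, in which the tool goes at most 41.7 mm and 7.16 degrees, less where a joint would pass 70% of its speed; a pose out of reach is approached as far as the arm can. A call is refused whole if a number of a shift passes 0.0417 or a number of a turn 7.16, either way. A call with a gripper value outside its range is refused whole. The fingers move at their own pace and stop on an object; FORCE is the grip in N (left out, the last holds). Time passes only in rows, so rows that do not move let the fingers close. It gives the time, the measured TCP pose, the force, the opening and the grip force at its end, in the units of the state.
- env.get_state(): the state, without advancing time (a new reading comes with each control period).
- env.read_camera(name): name is "scene" or "side" or "wrist"; returns a dict with "img" (420x560x3 uint8, red, green, blue), "fov_y" (degrees; the focal length in pixels is half the picture's height over the tangent of half this angle, whatever the lens; pixels are square), "cx", "cy" (the principal point, pixels), "T" (4x4, takes a point from camera to world coordinates). Camera axes: x right, y up, looking along -z (the intrinsics and any distortion apply to the point x, -y, -z); pixel columns grow to the right and rows downward; lengths in m; the calibration is good to about 2 mm. A picture is of the moment at which its call begins. There is no depth.
- env.hand_in(): hands the job in; it is judged then, once.
The state is a dict: "clock": time; "joint_pos": joint angles; "qvel": joint speeds; "tau": joint torques, N m; "tcp_pos": TCP position; "orientation": TCP orientation; "wrist_force": force on the tool from outside, world axes, zero at the start; "ft_torque": the same for the moment, N m; "finger_gap": finger opening in m; "grip_force": force on a finger pad.
Only numpy, scipy, OpenCV 4.12 (cv2) and the standard library are available. Lean on these libraries where they do the work, as an engineer would, in place of code of your own. Each camera call takes 0.05 s, during which the arm holds its last target. There are 200 camera calls.

TASK

Close the two open necks of the flask: set the blue stopper in the upright middle neck and the green stopper in the slanted side neck, each fully home with its flange resting flat on the rim. Leave the white spare stopper in the rack, do not let a stopper fall onto the bench, and do not shift or knock over the bottles and other things standing about.

Things in the scene. Friction and masses are not known exactly. Their poses are not given: they have to be found in the camera images.
- blue_stopper_center (a point): centre (half-way up) of the blue stopper, the wide one, for the middle neck. 89 mm high, round about its z (knob up), 35 to 70 g. From the foot: shank 38 mm long tapering from 26 to 32 mm across; flange 46 mm across, 6 mm thick; straight round grip knob 24 mm across, 45 mm high. Flange underside 6.5 mm below this point, mid-knob 22 mm above it. Starts upright in a rack hole, hung by its flange; lifts straight out.
- green_stopper_center (a point): centre (half-way up) of the green stopper, for the slanted neck. 89 mm high, round about its z (knob up), 35 to 70 g. From the foot: shank 38 mm long tapering from 20 to 26 mm across; flange 46 mm across, 6 mm thick; straight round grip knob 24 mm across, 45 mm high. Flange underside 6.5 mm below this point, mid-knob 22 mm above it. Starts upright in a rack hole, hung by its flange; lifts straight out.
- white_stopper_center (a point): centre (half-way up) of the white stopper, a spare that stays in the rack. 89 mm high, round about its z (knob up), 35 to 70 g. From the foot: shank 38 mm long tapering from 20 to 26 mm across; flange 46 mm across, 6 mm thick; straight round grip knob 24 mm across, 45 mm high. Flange underside 6.5 mm below this point, mid-knob 22 mm above it. Starts upright in a rack hole, hung by its flange; lifts straight out.
- rack: light wooden stopper rack, a block fixed to the bench, 70 mm (its x) by 176 mm (its y) by 55 mm high; origin at the centre of its underside. Three round holes 35 mm across and 48 mm deep in a row along its y, at -56, 0 and +56 mm; any stopper may be in any hole. Tall equipment (foil-wrapped reactors, glass cylinders) stands fixed along the left of the bench, beyond y = 0.2 m.
- flask: amber three-neck flask, ball 120 mm across centred 80 mm above the bench, in a grey heating mantle 140 mm across, 66 mm high, all fixed to the bench; origin at the centre of the mantle's underside. The slanted open neck leans to its -x side. A third neck leans to its +x side, closed by a black cap with a probe that rises to 0.26 m above the bench, 120 mm from the flask's axis.
- middle_neck: the upright open neck of the flask, with a white collar; origin at the centre of its mouth, 190 mm above the bench, z points up out of the neck. The tapered bore is 36 mm across at the mouth, 30 mm at 38 mm depth and 27 mm at 55 mm; outside 46 mm across at the mouth.
- slanted_neck: the open side neck of the flask, with a white collar, leaning 35 degrees from vertical; origin at the centre of its mouth, about 174 mm above the bench, z points out of the neck along its axis. The tapered bore is 29 mm across at the mouth, 25 mm at 38 mm depth and 23 mm at 55 mm; outside 39 mm across at the mouth.
- amber_tall: bystander: tall amber bottle with brown cap, 53 mm across, 138 mm high; origin at the centre of its underside
- screw_cap: bystander: white screw cap lying on the bench, 30 mm across, 13 mm high; origin at the centre of its underside
- dropper_bottle: bystander: white dropper bottle with green cap, 31 mm across, 95 mm high; origin at the centre of its underside
- tape_roll: bystander: cream roll of tape lying flat, 58 mm across, 18 mm high; origin at the centre of its underside
- rubber_stopper: bystander: black rubber stopper standing on the bench, 35 mm across, 28 mm high; origin at the centre of its underside

How it is judged:
By the outcome, as a careful person would: the job done as asked, in the order asked, and still so for the second after the job is handed in, with the robot touching nothing.
It also fails if it takes over 53 s, if anything falls off the work surface, if the arm or the gripper's body presses on something with over 40 N, if the wrist force passes 120 N, or if a joint passes its speed limit or range.

## Working session

There is one attempt and no reset: what is moved stays moved. The work goes in short steps, Python scripts to look and compute and a shell command to move; the robot and the scene stay as the last step left them, time stands still between calls to the robot, and variables do not carry over. Pictures are saved under pics/ and viewed, at most 10 in all, crops included, and the job is handed in when it is done.

```bash
ls; mkdir -p pics; python3 - <<'E'
from workcell import env
import cv2,numpy as np
s=env.get_state(); print(s)
for n in ["scene","side"]:
    r=env.read_camera(n); print(n,r["fov_y"],r["cx"],r["cy"],[k for k in r],np.round(r["T"],3).tolist())
    cv2.imwrite(f"pics/{n}0.png",r["img"][:,:,::-1])
E
```

```text
pics
{'clock': 0.0, 'joint_pos': array([-1.25060995e+00,  3.14022430e-01,  4.49693976e-02,  1.30360055e+00,
       -2.55879046e-05,  1.43119468e+00]), 'qvel': array([-7.76930851e-04, -1.07107399e-03, -8.88634108e-04, -1.63669080e-03,
        6.83554265e-04, -9.68751317e-05]), 'tau': array([ 1.06498235e-03, -4.80625927e+01,  2.98533601e+01,  1.94975431e-02,
       -4.33098796e-05, -1.35607903e-05]), 'tcp_pos': array([ 0.25498685, -0.51481608,  0.24139241]), 'orientation': array([-9.23689803e-04,  9.73690130e-01,  2.27874236e-01, -9.64758050e-05]), 'wrist_force': array([-0.46120282, -0.76206233,  0.27888027]), 'ft_torque': array([ 0.03750022, -0.04294061, -0.01144301]), 'grip_force': 0.0, 'finger_gap': 0.08543100383329894}
scene 51.273038036399875 281.3554959589773 212.64164869259196 ['img', 'fov_y', 'cx', 'cy', 'T'] [[-0.491, 0.539, -0.684, -0.033], [-0.871, -0.294, 0.394, 0.327], [0.011, 0.789, 0.614, 0.665], [0.0, 0.0, 0.0, 1.0]]
side 54.13959320750546 278.9260438448223 214.0307865091756 ['img', 'fov_y', 'cx', 'cy', 'T'] [[0.964, 0.148, -0.222, 0.325], [-0.267, 0.505, -0.821, -0.747], [-0.01, 0.85, 0.526, 0.62], [0.0, 0.0, 0.0, 1.0]]
```

View pics/scene0.png

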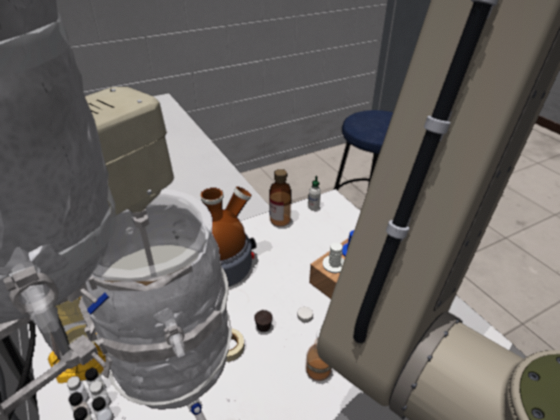

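View pics/side0.png

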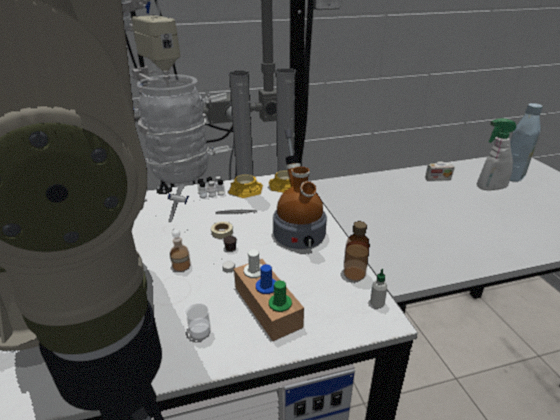

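Scene view: middle neck mouth is near (212,195), the slanted mouth near (241,193), and the white knob near (335,255). Side view: knobs are near white (253,262), blue (265,277) and green (280,293). The flask is near (300,215), with mouths near (300,173) and (308,188). I'll crop closer for exact pixels.

```bash
cat > h.py <<'E'
import numpy as np,cv2
from workcell import env
def ray(r,u,v):
    f=210/np.tan(np.radians(r["fov_y"])/2); T=np.array(r["T"])
    d=T[:3,:3]@np.array([(u-r["cx"])/f,-(v-r["cy"])/f,-1.]); return T[:3,3],d
def onz(r,u,v,z):
    o,d=ray(r,u,v); return o+d*(z-o[2])/d[2]
def tri(*rs):
    A=np.zeros((3,3));b=np.zeros(3)
    for o,d in rs:
        d=d/np.linalg.norm(d);P=np.eye(3)-np.outer(d,d);A+=P;b+=P@o
    p=np.linalg.solve(A,b); return p,[np.linalg.norm((np.eye(3)-np.outer(d,d)/(d@d))@(p-o)) for o,d in rs]
def proj(r,p):
    T=np.array(r["T"]);f=210/np.tan(np.radians(r["fov_y"])/2);c=T[:3,:3].T@(np.asarray(p)-T[:3,3])
    return r["cx"]-f*c[0]/c[2], r["cy"]+f*c[1]/c[2]
E
python3 - <<'E'
import cv2,numpy as np
a=cv2.imread('pics/side0.png')[140:340,220:400]; b=cv2.imread('pics/scene0.png')[170:300,190:360]
a=cv2.resize(a,None,fx=3,fy=3,interpolation=cv2.INTER_CUBIC)[:600]; 
cv2.imwrite('pics/a.png',a); cv2.imwrite('pics/b.png',cv2.resize(b,None,fx=4,fy=4,interpolation=cv2.INTER_CUBIC))
E
```

```text
(no output)
```

View pics/a.png

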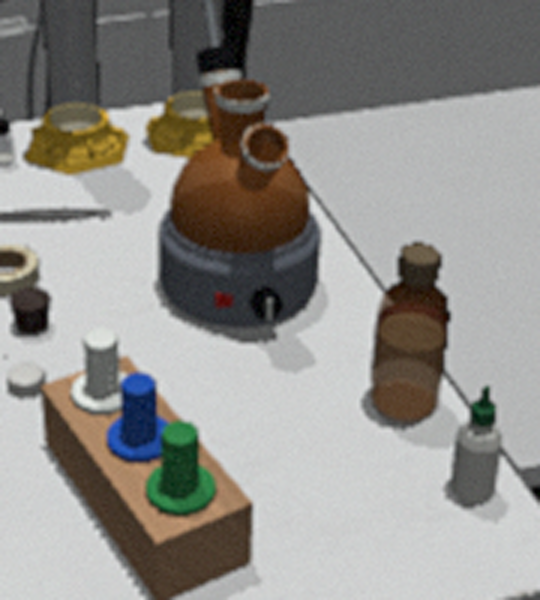

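View pics/b.png

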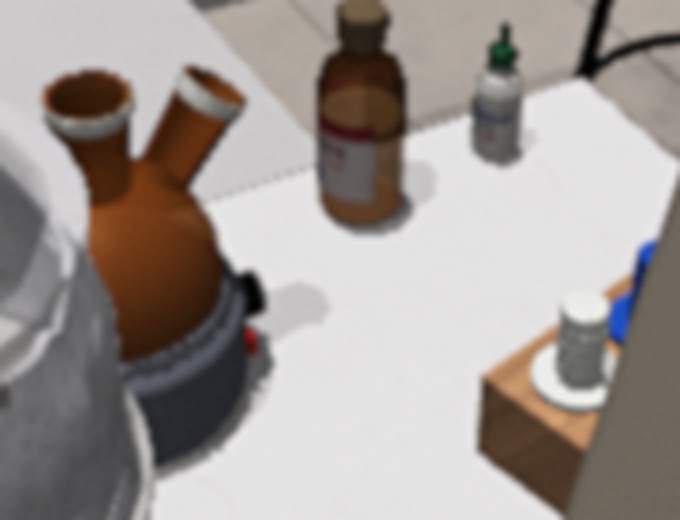

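Side crop: knob tops are white (101,338), blue (139,383) and green (181,432); mouths are middle (242,94) and slanted (266,146). Scene crop: middle mouth (89,97), slanted mouth (213,87). The slanted neck points towards the rack side.

```bash
python3 - <<'E'
from h import *
S=env.read_camera("side");C=env.read_camera("scene")
sp=lambda u,v:((u+.5)/3-.5+220,(v+.5)/3-.5+140); cp=lambda u,v:((u+.5)/4-.5+190,(v+.5)/4-.5+170)
for n,p in dict(w=(101,337),b=(139,382),g=(181,431)).items(): print(n,onz(S,*sp(*p),.106).round(4))
print('w scene',onz(C,*cp(585,302),.106).round(4))
m,e=tri(ray(S,*sp(242,94)),ray(C,*cp(89,97)));print('mid',m,e, onz(S,*sp(242,94),.19),onz(C,*cp(89,97),.19))
s,e=tri(ray(S,*sp(266,146)),ray(C,*cp(213,87)));print('sl',s,e,onz(S,*sp(266,146),.174),onz(C,*cp(213,87),.174))
d=s-m;print(np.degrees(np.arctan2(d[1],d[0])),np.hypot(d[0],d[1]))
for n,p in dict(amber=(418,256,.138),drop=(486,395,.095)).items(): print(n,onz(S,*sp(*p[:2]),p[2]).round(3))
print('rack corners',[onz(S,*sp(*q),.055).round(3) for q in[(43,388),(127,358),(251,508),(163,540)]])
E
```

```text
w [ 0.4514 -0.0739  0.106 ]
b [ 0.4649 -0.1286  0.106 ]
g [ 0.4784 -0.1825  0.106 ]
w scene [ 0.4524 -0.0733  0.106 ]
mid [0.61137727 0.10653375 0.18650098] [np.float64(0.0008975010186886993), np.float64(0.0008975010186886277)] [0.60806612 0.09815532 0.19      ] [0.60813448 0.10799042 0.19      ]
sl [0.6104931  0.04339177 0.17161627] [np.float64(0.0008568382857262547), np.float64(0.0008568382857262842)] [0.60802527 0.03792269 0.174     ] [0.6087587  0.04455762 0.174     ]
-90.8022559844773 0.06314816719445675
amber [ 0.68  -0.086  0.138]
drop [ 0.684 -0.192  0.095]
rack corners [array([ 0.411, -0.055,  0.055]), array([ 0.477, -0.038,  0.055]), array([ 0.517, -0.209,  0.055]), array([ 0.456, -0.22 ,  0.055])]
```

Checks out: hole spacing is 56 mm, heights agree to 3 mm, and the lean is towards about −y. The tool can't be tilted, so the plan for green is to pivot the stopper in the jaws against its rack hole until it leans 35°. First I turn so tool x = +y world and tool y = +x world, then move over blue.

```bash
python3 -m jog '[[-1,0,0,0,-7.1],[-1,0,0,0,-7.1],[-1,0,0,0,-7.1],[-1,0,0,0,-7.1],[-1,0,0,0,-7.1]]' ; python3 -m jog '[[-1,0,0,0,-7.1],[-1,0,0,0,-7.1],[-1,0,0,0,-7.1],[-1,0,0,0,-6.9],[-1,0,0,0,0]]'
python3 -m jog '[[-1,0.035,0.019,0,0],[-1,0.035,0.019,0,0],[-1,0.035,0.019,0,0],[-1,0.035,0.019,0,0],[-1,0.035,0.019,0,0]]'; python3 -m jog '[[-1,0.035,0.019,0,0],[-1,0.035,0.019,0,0],[-1,0.035,0.019,0,0],[-1,0.035,0.019,0,0],[-1,0.035,0.019,0,0]]'
python3 -m jog '[[-1,0.035,0.019,0,0],[-1,0,0,0,0],[-1,0,0,0,0]]'
python3 - <<'E'
from h import *
s=env.get_state();print(s["tcp_pos"],s["orientation"],s["joint_pos"])
r=env.read_camera("wrist");print(r["fov_y"],r["cx"],r["cy"],np.round(r["T"],3).tolist())
img=r["img"]; hsv=cv2.cvtColor(img,cv2.COLOR_RGB2HSV)
cv2.imwrite('pics/w1.png',img[:,:,::-1])
E
```

```text
clock: 0.62
tcp_pos: [0.2551, -0.5152, 0.242]
orientation: [-0.0, 0.856, 0.517, 0.0]
wrist_force: [-0.7, -0.1, 0.3]
finger_gap: 0.0859
grip_force: 0.0
clock: 1.03
tcp_pos: [0.2551, -0.5152, 0.2421]
orientation: [-0.0, 0.706, 0.708, 0.0]
wrist_force: [0.4, -0.0, 0.1]
finger_gap: 0.0852
grip_force: 0.0
clock: 1.45
tcp_pos: [0.3504, -0.3386, 0.2422]
orientation: [0.0, 0.708, 0.706, 0.0]
wrist_force: [0.9, 0.6, -0.2]
finger_gap: 0.0851
grip_force: 0.0
clock: 1.87
tcp_pos: [0.4454, -0.1633, 0.2425]
orientation: [0.0, 0.708, 0.706, 0.0]
wrist_force: [0.9, -0.2, 0.0]
finger_gap: 0.0855
grip_force: 0.0
clock: 2.12
tcp_pos: [0.4645, -0.128, 0.2422]
orientation: [-0.0, 0.706, 0.708, -0.0]
wrist_force: [-0.8, 0.1, -0.0]
finger_gap: 0.0854
grip_force: 0.0
[ 0.46450074 -0.12802009  0.24221455] [-4.65183298e-07  7.06106251e-01  7.08105886e-01 -1.30121766e-04] [-4.35592404e-01  1.33129482e-01 -1.84802789e-01  1.25295377e+00
 -2.44291252e-04  1.13237602e+00]
61.56394729308287 272.3513695191256 209.60339208044817 [[1.0, -0.002, -0.0, 0.465], [0.002, 0.958, 0.288, -0.056], [-0.0, -0.288, 0.958, 0.374], [0.0, 0.0, 0.0, 1.0]]
```

View pics/w1.png

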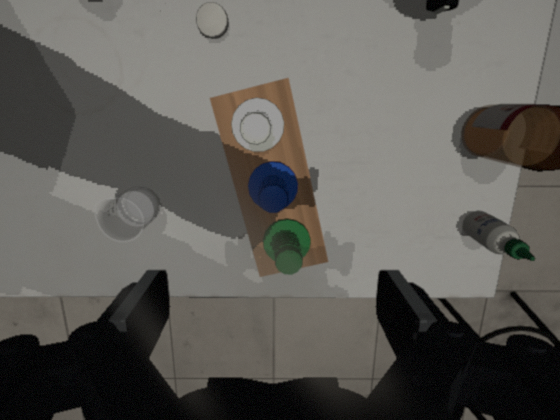

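Wrist view: white, blue and green knob tops are near (255,127), (274,198) and (288,262), and the fingers straddle the lower centre. Next: numbers from the colour masks.

```bash
python3 - <<'E'
from h import *
r=env.read_camera("wrist");img=r["img"];hsv=cv2.cvtColor(img,cv2.COLOR_RGB2HSV)
for n,p in dict(w=(.452,-.0735,.106),b=(.465,-.1286,.106),g=(.4784,-.1825,.106)).items(): print(n,np.round(proj(r,p)))
print(onz(r,255,127,.106),onz(r,274,198,.106),onz(r,288,262,.106))
for n,lo,hi in(('b',100,135),('g',50,85)):
    m=((hsv[...,0]>lo)&(hsv[...,0]<hi)&(hsv[...,1]>110)).astype(np.uint8)
    k,l,st,c=cv2.connectedComponentsWithStats(m)
    i=1+np.argmax([st[j,4] if abs(c[j,0]-280)<40 else 0 for j in range(1,k)]);x,y,w,h,a=st[i];print(n,st[i],c[i])
    # flange: widest row ~ centre line; centre x/half rows
    rows=[(q,np.ptp(np.where(l[q]==i)[0])+1,np.where(l[q]==i)[0].mean()) for q in range(y,y+h)]
    q=[t for t in rows if t[1]>=max(t[1] for t in rows)-1]; v=np.mean([t[0] for t in q]);u=np.mean([t[2] for t in q])
    print(' flange',u,v,onz(r,u,v,.061)); vb=y+h
    # top disc: bottom edge
    t=[t for t in rows if y+h-12<t[0]<y+h-6];u=np.mean([a[2] for a in t]);wd=max(a[1] for a in t);print(' knob',u,y+h-wd/2,wd,onz(r,u,y+h-wd/2*.95,.106))
E
```

```text
w [255. 126.]
b [273. 198.]
g [289. 261.]
[ 0.45178775 -0.07406796  0.106     ] [ 0.46592356 -0.12845244  0.106     ] [ 0.47760856 -0.18339331  0.106     ]
b [ 249  161   49   50 1863] [273.23242083 184.49597424]
 flange 273.3 184.5 [ 0.46547665 -0.12774836  0.061     ]
 knob 273.5 192.5 37 [ 0.46552821 -0.12475202  0.106     ]
g [273 218  38  35 558] [295.08064516 230.89247312]
 flange 290.9428571428572 228.0 [ 0.48210371 -0.16960462  0.061     ]
 knob 304.4 247.5 11 [ 0.49088995 -0.17064619  0.106     ]
```

```bash
python3 -m jog '[[-1,0,0.001,0.04,0],[-1,0,0,0.04,0],[-1,0,0,0.04,0],[-1,0,0,0.03,0],[-1,0,0,0.0135,0]]' 60
python3 -m jog '[[0.3,0,0,0,0],[0.6,0,0,0,0],[1,0,0,0,0],[1,0,0,0,0],[1,0,0,0,0]]' 60;python3 -m jog '[[1,0,0,0,0],[1,0,0,0,0],[1,0,0,0,0]]'
```

```text
clock: 2.63
tcp_pos: [0.4613, -0.1307, 0.0747]
orientation: [-0.003, 0.709, 0.706, -0.001]
wrist_force: [-0.3, 0.3, 0.1]
finger_gap: 0.0853
grip_force: 0.0
clock: 3.05
tcp_pos: [0.466, -0.1311, 0.0804]
orientation: [0.002, 0.707, 0.707, 0.0]
wrist_force: [-3.3, -0.6, 2.0]
finger_gap: 0.0255
grip_force: 0.6
clock: 3.3
tcp_pos: [0.466, -0.131, 0.0805]
orientation: [0.002, 0.707, 0.707, 0.0]
wrist_force: [-1.8, -1.2, 5.8]
finger_gap: 0.0226
grip_force: 58.5
```

```bash
python3 -m jog '[[1,0,0,-0.03,0],[1,0,0,-0.04,0],[1,0,0,-0.04,0],[1,0,0,-0.04,0],[1,0,0,-0.04,0]]'
python3 -m jog '[[1,0,0,-0.01,0],[1,0.026,0.0289,0,0],[1,0.026,0.0289,0,0],[1,0.026,0.0289,0,0],[1,0.026,0.0289,0,0]]'
python3 -m jog '[[1,0.026,0.0289,0,0],[1,0,0,0,0],[1,0,0,0,0],[1,0,0,0,0]]'
python3 - <<'E'
from h import *
s=env.get_state();print(s["tcp_pos"],s["orientation"])
r=env.read_camera("wrist");cv2.imwrite('pics/w2.png',r["img"][:,:,::-1]);np.save('w2T.npy',r["T"])
for p in [(.6095,.104,.19),(.6095,.042,.174)]: print(proj(r,p))
E
```

```text
clock: 3.72
tcp_pos: [0.4645, -0.1298, 0.2714]
orientation: [0.001, 0.707, 0.707, 0.0]
wrist_force: [1.5, -0.5, 0.5]
finger_gap: 0.0229
grip_force: 58.8
clock: 4.13
tcp_pos: [0.5815, -0.0249, 0.2794]
orientation: [0.001, 0.707, 0.707, 0.0]
wrist_force: [0.8, 0.1, -1.3]
finger_gap: 0.0224
grip_force: 59.0
clock: 4.47
tcp_pos: [0.6089, 0.0002, 0.2784]
orientation: [-0.0, 0.707, 0.708, -0.0]
wrist_force: [-0.7, -0.7, -0.5]
finger_gap: 0.0227
grip_force: 59.1
[6.08909218e-01 2.20463352e-04 2.78376030e-01] [-3.11508303e-04  7.06529093e-01  7.07683783e-01 -4.55099577e-04]
(np.float64(272.52968853354133), np.float64(45.2849304306925))
(np.float64(272.48050363621104), np.float64(150.84905613026376))
```

View pics/w2.png

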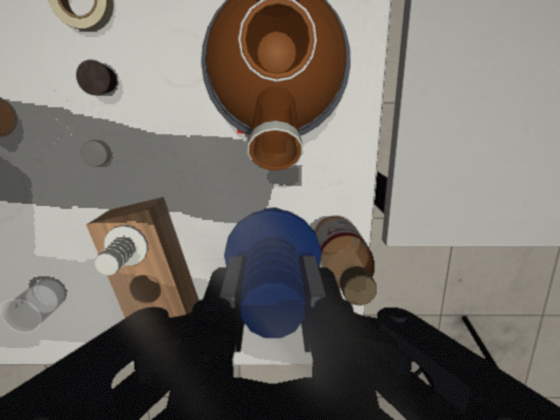

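Wrist view: middle mouth ellipse is centred near (278,39). The slanted mouth is near (275,146), and its neck axis runs nearly straight down the picture. Blue is held upright at u≈273.

```bash
python3 - <<'E'
from h import *
r=env.read_camera("wrist")
m=onz(r,278,39,.19);s=onz(r,275,146,.174);print(m,s)
img=r["img"];hsv=cv2.cvtColor(img,cv2.COLOR_RGB2HSV)
# collar (white) rim contours: bright low-sat around mouths
k=((hsv[...,1]<70)&(hsv[...,2]>110)).astype(np.uint8)
w=((hsv[...,0]<18)&(hsv[...,1]>110)&(hsv[...,2]>40)).astype(np.uint8)
for n,(u,v) in dict(m=(278,60),s=(275,155)).items():
    nn,l,st,c=cv2.connectedComponentsWithStats(w); i=l[v,u]; print(n,i,st[i],c[i])
    if i:
        p=max(cv2.findContours((l==i).astype(np.uint8),0,1)[0],key=len); print(cv2.fitEllipse(p))
b=((hsv[...,0]>100)&(hsv[...,0]<135)&(hsv[...,1]>110)).astype(np.uint8); 
for q in (215,230,240,325,330): x=np.where(b[q])[0]; print(q,x.min(),x.max(),x.mean())
print(r["T"][:3,3])
print('held flange expected px',proj(r,(.609,.000,.2410)))
E
```

```text
[0.61249135 0.10678701 0.19      ] [0.61099277 0.04459609 0.174     ]
m 4 [ 241    0   73   78 4441] [277.35149741  37.38617429]
((277.351318359375, 37.395469665527344), (71.1960678100586, 77.53245544433594), 1.7524126768112183)
s 12 [ 250  130   51   39 1573] [274.89446917 149.17418945]
((274.9002380371094, 149.18292236328125), (38.16300582885742, 50.39332580566406), 89.74503326416016)
215 263 294 279.4
230 273 312 292.5
240 284 317 300.5
325 195 407 252.52380952380952
330 187 433 287.8181818181818
[0.60936736 0.07163951 0.4102557 ]
held flange expected px (np.float64(271.87782885696686), np.float64(247.80088370001724))
```

Middle mouth is at (0.612, 0.1065) and slanted at (0.611, 0.0435, 0.174), agreeing with triangulation; the lean is along −y. Going over the middle neck and down.

```bash
python3 -m jog '[[1,0.035,0.001,0,0],[1,0.035,0.001,0,0],[1,0.034,0.001,0,0],[1,0,0,0,0],[1,0,0,0,0]]'
python3 -m jog '[[1,0,0,0.012,0],[1,0,0,0.012,0],[1,0,0,0.006,0],[1,0,0,0,0],[1,0,0,0,0]]'; python3 -m jog '[[1,0,0,0.01,0],[1,0,0,0.01,0],[1,0,0,0.004,0],[1,0,0,0,0],[1,0,0,0,0]]'
```

```text
clock: 4.98
tcp_pos: [0.6115, 0.1045, 0.2795]
orientation: [0.0, 0.706, 0.708, 0.0]
wrist_force: [0.1, 0.4, 0.6]
finger_gap: 0.0227
grip_force: 59.1
clock: 5.4
tcp_pos: [0.6119, 0.1027, 0.2489]
orientation: [-0.0, 0.707, 0.707, -0.0]
wrist_force: [0.0, -0.3, 0.4]
finger_gap: 0.0228
grip_force: 59.1
clock: 5.82
tcp_pos: [0.6119, 0.104, 0.2242]
orientation: [-0.0, 0.707, 0.707, -0.0]
wrist_force: [0.2, -0.1, -0.8]
finger_gap: 0.0227
grip_force: 59.1
```

```bash
python3 -m jog '[[1,0,0,0.004,0],[1,0,0,0.003,0],[1,0,0,0.001,0],[1,0,0,0,0],[1,0,0,0,0]]'; python3 -m jog '[[1,0,0,0.001,0],[1,0,0,0.001,0],[1,0,0,0,0],[1,0,0,0,0]]'
```

```text
clock: 6.23
tcp_pos: [0.6122, 0.104, 0.2168]
orientation: [0.0, 0.707, 0.707, -0.0]
wrist_force: [0.3, -0.1, -0.9]
finger_gap: 0.0225
grip_force: 59.1
clock: 6.57
tcp_pos: [0.6124, 0.104, 0.2156]
orientation: [0.0, 0.707, 0.707, 0.0]
wrist_force: [-1.8, 0.6, 3.7]
finger_gap: 0.023
grip_force: 59.9
```

Contact came exactly at the expected height (0.2155), so blue is seated. Release, rise and go to above green.

```bash
python3 -m jog '[[0.3,0,0,0,0],[-0.3,0,0,0,0],[-1,0,0,0,0],[-1,0,0,0,0],[-1,0,0,0,0]]'; python3 -m jog '[[-1,0,0,0,0],[-1,0,0,-0.02,0],[-1,0,0,-0.04,0],[-1,0,0,-0.02,0]]'
python3 -m jog '[[-1,-0.036,-0.0167,0,0],[-1,-0.036,-0.0167,0,0],[-1,-0.036,-0.0167,0,0],[-1,-0.036,-0.0167,0,0],[-1,-0.036,-0.0167,0,0]]'
python3 -m jog '[[-1,-0.036,-0.0167,0,0],[-1,-0.036,-0.0167,0,0],[-1,-0.036,-0.0167,0,0],[-1,0,0,0,0],[-1,0,0,0,0]]'
python3 - <<'E'
from h import *
print(env.get_state()["tcp_pos"]);S=env.read_camera("side");C=env.read_camera("scene");
a=cv2.resize(S["img"][130:340,220:360],(400,600),interpolation=2);b=cv2.resize(C["img"][150:300,185:285],(400,600),interpolation=2)
cv2.imwrite('pics/s2.png',np.hstack([a,b])[:,:,::-1])
r=env.read_camera("wrist");print(np.round(proj(r,(.478,-.183,.106))));hsv=cv2.cvtColor(r["img"],cv2.COLOR_RGB2HSV)
m=((hsv[...,0]>50)&(hsv[...,0]<85)&(hsv[...,1]>110)).astype(np.uint8);k,l,st,c=cv2.connectedComponentsWithStats(m)
i=1+np.argmax(st[1:,4]);print(st[i],c[i],onz(r,*c[i],.08))
E
```

```text
clock: 6.98
tcp_pos: [0.6121, 0.1039, 0.2145]
orientation: [-0.0, 0.707, 0.707, -0.0]
wrist_force: [0.9, -0.1, 0.1]
finger_gap: 0.0766
grip_force: 0.0
clock: 7.32
tcp_pos: [0.6124, 0.104, 0.2978]
orientation: [0.001, 0.707, 0.707, 0.001]
wrist_force: [0.9, 0.3, 1.9]
finger_gap: 0.0856
grip_force: 0.0
clock: 7.73
tcp_pos: [0.5279, -0.0773, 0.2949]
orientation: [0.0, 0.707, 0.708, 0.0]
wrist_force: [0.6, -1.5, 0.4]
finger_gap: 0.0856
grip_force: 0.0
clock: 8.15
tcp_pos: [0.478, -0.1861, 0.2949]
orientation: [0.0, 0.709, 0.706, 0.0]
wrist_force: [0.4, -0.3, -0.3]
finger_gap: 0.0852
grip_force: 0.0
[ 0.47797759 -0.18607458  0.29488051]
[271. 184.]
[ 251  153   42   42 1321] [271.88115064 173.04466313] [ 0.47916445 -0.1781103   0.08      ]
```

View pics/s2.png

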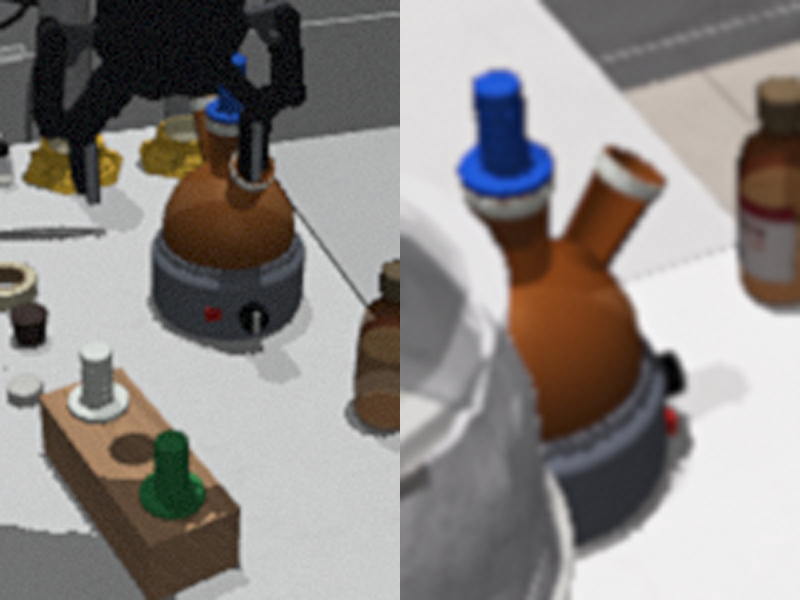

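Blue sits flat on the middle collar (right half, flange at (505,165)). White is untouched and green is upright in the near hole. Now I grasp green 8 mm above mid-knob.

```bash
python3 -m jog '[[-1,0.001,0.001,0.04,0],[-1,0.001,0,0.04,0],[-1,0.001,0,0.04,0],[-1,0.001,0,0.04,0],[-1,0,0,0.03,0]]' 60
python3 -m jog '[[-1,0,0,0.0195,0],[-0.3,0,0,0,0],[0.3,0,0,0,0],[1,0,0,0,0],[1,0,0,0,0]]' 60;python3 -m jog '[[1,0,0,0,0],[1,0,0,0,0],[1,0,0,0,0],[1,0,0,0,0]]' 60
```

```text
clock: 8.72
tcp_pos: [0.4792, -0.1774, 0.1018]
orientation: [-0.001, 0.706, 0.709, -0.0]
wrist_force: [-0.5, -0.3, 1.0]
finger_gap: 0.0855
grip_force: 0.0
clock: 9.13
tcp_pos: [0.4816, -0.1804, 0.0873]
orientation: [0.002, 0.706, 0.708, 0.0]
wrist_force: [0.1, 0.7, 0.1]
finger_gap: 0.0388
grip_force: 0.0
clock: 9.47
tcp_pos: [0.4812, -0.1807, 0.0873]
orientation: [0.002, 0.707, 0.707, 0.001]
wrist_force: [0.7, 1.2, 6.1]
finger_gap: 0.0225
grip_force: 58.5
```

```bash
python3 -m jog '[[1,0,0,-0.0137,0],[1,0,0,0,0],[1,0,0,0,0]]' 30; python3 -m jog '[[1,-0.008,0,0,0],[1,-0.008,0,0,0],[1,-0.008,0,0,0],[1,0,0,0,0]]'; python3 -m jog '[[1,-0.008,0,0,0],[1,-0.009,0,0,0],[1,0,0,0,0],[1,0,0,0,0]]'
python3 - <<'E'
from h import *
C=env.read_camera("scene");r=env.read_camera("wrist");S=env.read_camera("side")
a=cv2.resize(S["img"][200:350,220:340],(480,600),interpolation=2);b=cv2.resize(r["img"][100:420,145:405],(320,394));b=cv2.copyMakeBorder(b,0,206,0,0,0)
cv2.imwrite('pics/t1.png',np.hstack([a,b])[:,:,::-1])
E
```

```text
clock: 9.72
tcp_pos: [0.4808, -0.1808, 0.1001]
orientation: [0.001, 0.707, 0.707, 0.0]
wrist_force: [-0.4, 1.2, -1.0]
finger_gap: 0.0222
grip_force: 58.0
clock: 10.05
tcp_pos: [0.4789, -0.2029, 0.0982]
orientation: [-0.002, 0.707, 0.707, 0.001]
wrist_force: [-0.8, 6.7, 4.4]
finger_gap: 0.0227
grip_force: 60.5
clock: 10.38
tcp_pos: [0.478, -0.2194, 0.0977]
orientation: [-0.003, 0.707, 0.707, 0.001]
wrist_force: [-2.8, 6.5, 4.9]
finger_gap: 0.0226
grip_force: 59.5
```

View pics/t1.png

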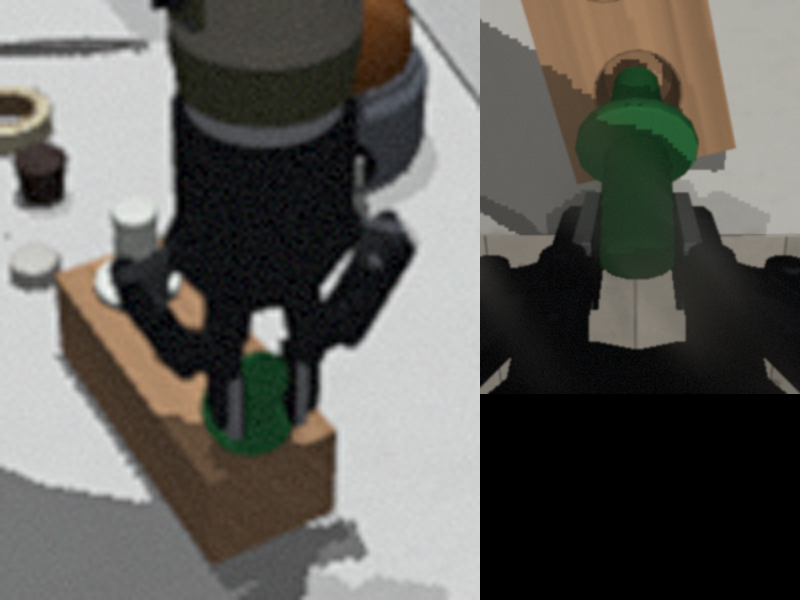

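The stopper has pivoted in the jaws with a clear lean to −y; in the right part the flange centre is at crop (157,143), which is wrist pixel (272.6,216). Now I check the angle by projection, then lift straight along its axis.

```bash
python3 - <<'E'
from h import *
r=env.read_camera("wrist");s=env.get_state();g=s["tcp_pos"]+[0,-.0018,.008];print(g)
hsv=cv2.cvtColor(r["img"],cv2.COLOR_RGB2HSV);m=((hsv[...,0]>50)&(hsv[...,0]<85)&(hsv[...,1]>80))
w=[(v,np.ptp(np.where(m[v,200:345])[0])+1) for v in range(140,345) if m[v,200:345].sum()>5]
mx=max(t[1] for t in w);print('widest',mx,[t[0] for t in w if t[1]>=mx-1],'rows',w[0],w[-1])
for th in (25,30,35,40,45):
    a=np.array([0,-np.sin(np.radians(th)),np.cos(np.radians(th))]);p=np.array([0,-a[2],a[1]])
    print(th,'flange mid v',proj(r,g-.0373*a)[1].round(1),'foot far v',min(proj(r,g-.0783*a+k*.01*p)[1] for k in(-1,1)).round(1),'top v',max(proj(r,g+.0107*a+k*.012*p)[1] for k in(-1,1)).round(1))
E
```

```text
[ 0.47797322 -0.22107186  0.10583045]
widest 99 [214, 215, 216, 217, 218, 219, 220, 221, 222] rows (154, np.int64(8)) (337, np.int64(31))
25 flange mid v 231.3 foot far v 164.8 top v 338.7
30 flange mid v 226.6 foot far v 155.3 top v 337.3
35 flange mid v 222.2 foot far v 146.1 top v 335.6
40 flange mid v 218.2 foot far v 137.2 top v 333.7
45 flange mid v 214.6 foot far v 128.7 top v 331.5
```

Estimates bracket 35° (flange 39°, foot 31°), which is good enough given the bore's slack. I withdraw along the stopper axis, raise, and carry to just short of the slanted mouth.

```bash
python3 -m jog '[[1,-0.0115,0,-0.0164,0],[1,-0.0115,0,-0.0164,0],[1,0,0,-0.04,0],[1,0,0,-0.04,0],[1,0,0,-0.04,0]]' 80
python3 -m jog '[[1,0.03,0.019,0,0],[1,0.03,0.019,0,0],[1,0.03,0.019,0,0],[1,0.03,0.019,0,0],[1,0.03,0.019,0,0]]'
python3 -m jog '[[1,0.03,0.019,0,0],[1,0.03,0.019,0,0],[1,0,0,0,0],[1,0,0,0,0],[1,0,0,0,0]]'
python3 - <<'E'
from h import *
s=env.get_state();print(s["tcp_pos"],s["orientation"],s["clock"])
r=env.read_camera("wrist");C=env.read_camera("scene")
np.savez('t2.npz',T=r["T"],img=r["img"],C=C["img"],CT=C["T"])
a=cv2.resize(r["img"][60:360,150:400],(500,600),interpolation=2);b=cv2.resize(C["img"][130:290,185:265],(300,600),interpolation=2)
cv2.imwrite('pics/t2.png',np.hstack([a,b])[:,:,::-1])
E
```

```text
clock: 11.0
tcp_pos: [0.4791, -0.2446, 0.2523]
orientation: [-0.001, 0.707, 0.707, -0.0]
wrist_force: [0.7, -0.3, -0.2]
finger_gap: 0.0222
grip_force: 78.6
clock: 11.42
tcp_pos: [0.5754, -0.0935, 0.2512]
orientation: [-0.0, 0.707, 0.707, -0.0]
wrist_force: [0.8, -0.9, 0.1]
finger_gap: 0.022
grip_force: 78.6
clock: 11.83
tcp_pos: [0.6124, -0.0345, 0.2509]
orientation: [-0.0, 0.707, 0.707, -0.001]
wrist_force: [-0.3, 0.4, -1.1]
finger_gap: 0.0218
grip_force: 78.6
[ 0.61241573 -0.03450764  0.25088464] [-4.33331365e-04  7.06732790e-01  7.07480112e-01 -6.83487049e-04] 11.8333
```

View pics/t2.png

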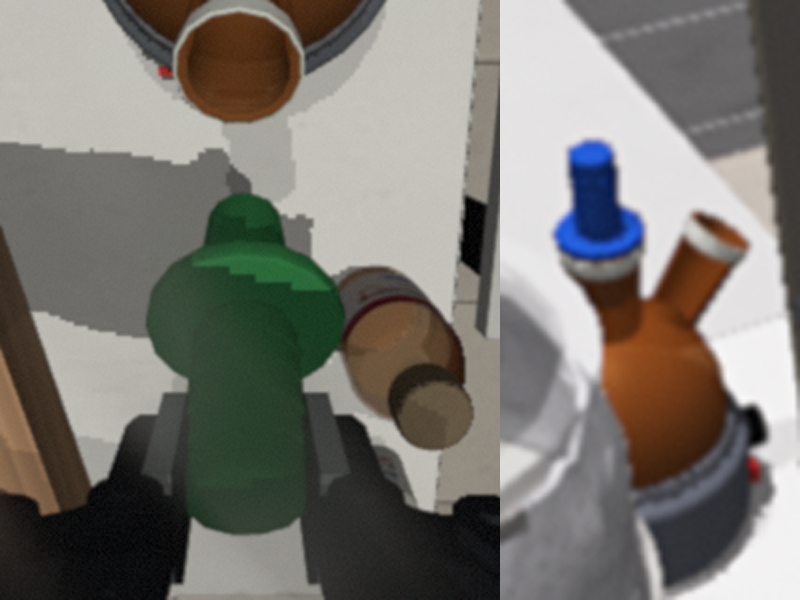

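Wrist view (left): the green foot tip is at crop (245,195), flange widest at v≈313 and knob end at v≈532. The slanted mouth is centred near (239,60). I'll solve the lean and slip from these features and re-measure the mouth.

```bash
python3 - <<'E'
from h import *
from scipy.optimize import least_squares
r=env.read_camera("wrist");g=env.get_state()["tcp_pos"]+[0,0,.008]
U=lambda u,v:(150+(u+.5)/2-.5,60+(v+.5)/2-.5)
M=onz(r,*U(239,60),.174);print('mouth',M, 'foot u vs mouth u',U(245,0)[0],U(239,0)[0])
obs=np.array([U(0,194)[1],U(0,314)[1],U(0,533)[1]])
def f(x):
    th,s,dy=x;a=np.array([0,-np.sin(th),np.cos(th)]);p=np.array([0,-a[2],a[1]]);c=g+[0,dy,0]
    e=[min(proj(r,c-(.0783+s)*a+k*.01*p)[1] for k in(-1,1)),proj(r,c-(.0373+s)*a)[1],max(proj(r,c+(.0107-s)*a+k*.012*p)[1] for k in(-1,1))]
    return np.r_[np.array(e)-obs,s*1000/2,(dy+.0018)*1000/2]
q=least_squares(f,[.6,0,0]).x;print(np.degrees(q[0]),q[1:],f(q))
th,s,dy=q;a=np.array([0,-np.sin(th),np.cos(th)]);foot=g+[0,dy,0]-(.0783+s)*a;print('foot',foot)
x0=onz(r,*U(245,210),foot[2]);print('foot x',x0, 'knob x',onz(r,*U(246,500),g[2]+.008))
n=np.array([0,-np.sin(np.radians(35)),np.cos(np.radians(35))])
print('TCP shift to put foot 8mm out of mouth',M+.008*n-foot)
E
```

```text
mouth [0.61116441 0.04399584 0.174     ] foot u vs mouth u 272.25 269.25
24.501752380789302 [0.00191676 0.00277566] [-1.5612348   3.29721573 -1.17462524  0.95837764  2.28782867]
foot [6.12198008e-01 5.86221600e-04 1.86652953e-01]
foot x [0.61278194 0.00375994 0.18665295] knob x [ 0.6129694  -0.03713728  0.26764608]
TCP shift to put foot 8mm out of mouth [-0.0010336   0.03882101 -0.00609974]
```

Lean reads between 25° and 33°. I'll move the foot close to the mouth and check the lean from the scene camera, which sees it side-on.

```bash
python3 -m jog '[[1,0.012,-0.001,0,0],[1,0.012,0,0,0],[1,0.008,0,0,0],[1,0,0,0,0],[1,0,0,0,0]]'
python3 - <<'E'
from h import *
C=env.read_camera("scene");S=env.read_camera("side");r=env.read_camera("wrist");g=env.get_state()["tcp_pos"]+[0,0,.008];print(g)
print('grasp px scene',proj(C,g),'side',proj(S,g))
a=cv2.resize(C["img"][130:230,185:265],(480,600),interpolation=2);b=cv2.resize(S["img"][130:230,270:323],(320,600),interpolation=2)
cv2.imwrite('pics/t3.png',np.hstack([a,b])[:,:,::-1])
E
```

```text
clock: 12.4
tcp_pos: [0.6116, -0.0012, 0.252]
orientation: [0.0, 0.706, 0.708, 0.0]
wrist_force: [-0.0, 0.1, -0.2]
finger_gap: 0.0216
grip_force: 78.6
[ 0.61169524 -0.00206663  0.25980632]
grasp px scene (np.float64(262.749144647648), np.float64(146.2088998524983)) side (np.float64(317.3162537914079), np.float64(160.69208914794245))
```

View pics/t3.png

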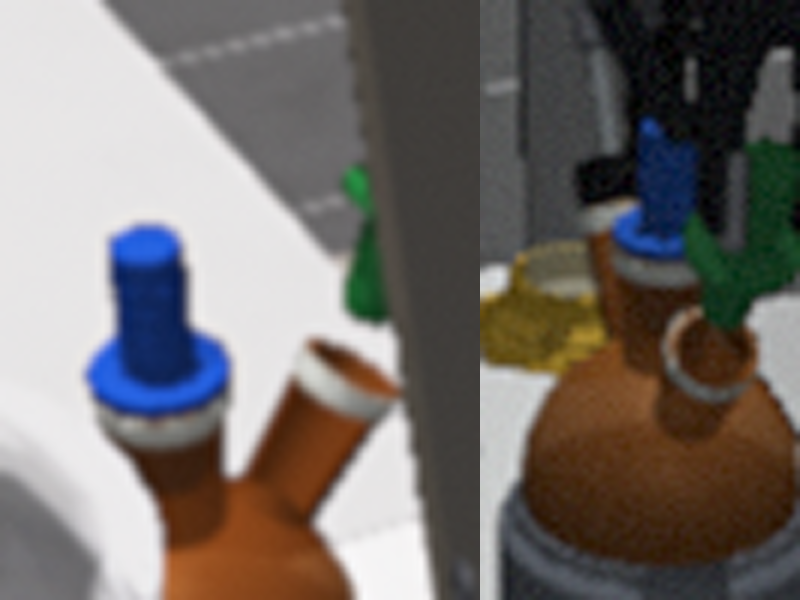

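Scene crop: blue is seated and the slanted mouth centre is at (350,383). The green foot is just clear above it, foot centre about (371,307); its shank edge lies less steeply than the neck, so the lean is about 25°. Side crop: foot centre is about (727,317), mouth (712,353). I'll triangulate foot and mouth with the same views for their offset.

```bash
python3 - <<'E'
from h import *
C=env.read_camera("scene");S=env.read_camera("side");r=env.read_camera("wrist")
c=lambda u,v:(185+(u+.5)/6-.5,130+(v+.5)/6-.5); s=lambda u,v:(270+(u-480+.5)/6.04-.5,130+(v+.5)/6-.5)
F,e=tri(ray(C,*c(371,307)),ray(S,*s(727,317)));M,e2=tri(ray(C,*c(350,383)),ray(S,*s(712,353)))
print(F,e,M,e2,'F-M',F-M)
g=env.get_state()["tcp_pos"]+[0,.0028,.008]
for th in(22,25,28,32):
    a=np.array([0,-np.sin(np.radians(th)),np.cos(np.radians(th))]);f=g-.0795*a;print(th,f-[.6112,.0438,.174])
E
```

```text
[0.61203877 0.03383261 0.19196937] [np.float64(0.001403093340542036), np.float64(0.0014030933405419206)] [0.60930204 0.04474769 0.16951515] [np.float64(0.000610697890098814), np.float64(0.0006106978900987706)] F-M [ 0.00273674 -0.01091508  0.02245421]
22 [ 0.00053167 -0.01354786  0.01205491]
25 [ 0.00053167 -0.00973094  0.01371455]
28 [ 0.00053167 -0.0060061   0.01557169]
32 [ 0.00053167 -0.00120051  0.0183462 ]
```

Foot is on the neck axis, about 20 mm out of the mouth. Entering along the axis, watching force.

```bash
python3 -m jog '[[1,0.006,-0.001,0.008,0],[1,0.005,0,0.008,0],[1,0.004,0,0.006,0],[1,0,0,0,0],[1,0,0,0,0]]' 40; python3 -m jog '[[1,0.002,0,0.004,0],[1,0.002,0,0.004,0],[1,0,0,0,0],[1,0,0,0,0]]'
```

```text
clock: 13.12
tcp_pos: [0.6097, 0.0128, 0.228]
orientation: [-0.001, 0.707, 0.707, -0.002]
wrist_force: [-1.2, -4.0, -5.2]
finger_gap: 0.0223
grip_force: 78.4
clock: 13.45
tcp_pos: [0.6109, 0.0157, 0.2214]
orientation: [0.001, 0.707, 0.707, -0.001]
wrist_force: [1.8, -5.7, -5.0]
finger_gap: 0.0222
grip_force: 78.4
```

The reaction (−y, −z) is the upper bore wall on the foot, so it's inside. The grasp sits about 9 mm off the neck axis, so I swing the knob onto the axis to finish the lean, then push along it.

```bash
python3 -m jog '[[1,-0.004,0,0.0025,0],[1,-0.004,0,0.0025,0],[1,0,0,0,0],[1,0,0,0,0]]'; python3 -m jog '[[1,0.002,0,0.004,0],[1,0.002,0,0.003,0],[1,0,0,0,0],[1,0,0,0,0]]'
```

```text
clock: 13.78
tcp_pos: [0.6108, 0.0094, 0.217]
orientation: [-0.0, 0.707, 0.707, 0.001]
wrist_force: [0.2, 1.3, 0.3]
finger_gap: 0.022
grip_force: 78.8
clock: 14.12
tcp_pos: [0.611, 0.014, 0.2098]
orientation: [-0.0, 0.706, 0.708, 0.001]
wrist_force: [2.1, 4.3, -0.1]
finger_gap: 0.0224
grip_force: 78.6
```

```bash
python3 -m jog '[[1,0.002,0,0.003,0],[1,0.002,0,0.003,0],[1,0,0,0,0],[1,0,0,0,0]]'; python3 -m jog '[[1,0.001,0,0.0015,0],[1,0.001,0,0.0015,0],[1,0,0,0,0],[1,0,0,0,0]]'
```

```text
clock: 14.45
tcp_pos: [0.611, 0.0178, 0.204]
orientation: [-0.0, 0.707, 0.708, 0.001]
wrist_force: [2.5, 4.7, 3.0]
finger_gap: 0.0218
grip_force: 78.8
clock: 14.78
tcp_pos: [0.6111, 0.019, 0.2019]
orientation: [0.001, 0.707, 0.707, 0.001]
wrist_force: [-0.0, 3.2, 7.5]
finger_gap: 0.0219
grip_force: 79.2
```

```bash
python3 -m jog '[[1,0.001,0,0.0015,0],[1,0.001,0,0.0015,0],[1,0,0,0,0],[1,0,0,0,0]]'
python3 - <<'E'
from h import *
S=env.read_camera("side");C=env.read_camera("scene");r=env.read_camera("wrist")
np.savez('t4.npz',S=S["img"],C=C["img"],W=r["img"])
s=env.get_state();print(s["tcp_pos"]);hsv=cv2.cvtColor(r["img"],cv2.COLOR_RGB2HSV);m=((hsv[...,0]>50)&(hsv[...,0]<85)&(hsv[...,1]>80))
w=[(v,np.ptp(np.where(m[v,200:345])[0])+1) for v in range(140,345) if m[v,200:345].sum()>5];mx=max(t[1] for t in w);print(w[0],w[-1],mx,[t[0] for t in w if t[1]>=mx-1])
M=np.array([.6112,.0438,.174])
for th in(25,30,35):
    a=np.array([0,-np.sin(np.radians(th)),np.cos(np.radians(th))]);n=np.array([0,-.5736,.8192]);g=s["tcp_pos"]+[0,0.001,.008]
    p=np.array([0,a[2],-a[1]]);p=np.array([0,np.cos(np.radians(th)),np.sin(np.radians(th))])
    print(th,'pred flange far edge v',proj(r,g-.0343*a+.023*p)[1].round(1),'mid',proj(r,g-.0373*a)[1].round(1),'underside rel mouth',(g-.0403*a-M).round(4))
E
```

```text
clock: 15.12
tcp_pos: [0.6113, 0.019, 0.2015]
orientation: [0.003, 0.707, 0.707, 0.0]
wrist_force: [-4.1, -3.4, 19.0]
finger_gap: 0.0218
grip_force: 80.9
[0.61130167 0.01893529 0.2014877 ]
(179, np.int64(8)) (322, np.int64(45)) 97 [217, 220]
25 pred flange far edge v 191.6 mid 225.5 underside rel mouth [ 0.0001 -0.0068 -0.001 ]
30 pred flange far edge v 189.4 mid 220.7 underside rel mouth [ 0.0001 -0.0037  0.0006]
35 pred flange far edge v 187.8 mid 216.3 underside rel mouth [ 0.0001 -0.0007  0.0025]
```

Hard stop with 19 N along the axis, and position is within 2.5 mm of home. Release, rise, and measure the result.

```bash
python3 -m jog '[[1,0,0,-0.002,0],[0.5,0,0,0,0],[-0.3,0,0,0,0],[-1,0,0,0,0],[-1,0,0,0,0]]'; python3 -m jog '[[-1,0,0,0,0],[-1,-0.01,0,-0.02,0],[-1,-0.02,0,-0.035,0],[-1,-0.04,0,-0.01,0],[-1,-0.04,0,0,0]]'; python3 -m jog '[[-1,-0.02,0,0,0],[-1,0,0,0,0],[-1,0,0,0,0]]'
cat > chk.py <<'E'
from h import *
from scipy.optimize import least_squares
r=env.read_camera("wrist");s=env.get_state();print(s["tcp_pos"])
hsv=cv2.cvtColor(r["img"],cv2.COLOR_RGB2HSV)
def comp(r,lo=50,hi=85):
    h=cv2.cvtColor(r["img"],cv2.COLOR_RGB2HSV);m=((h[...,0]>lo)&(h[...,0]<hi)&(h[...,1]>90)).astype(np.uint8)
    k,l,st,c=cv2.connectedComponentsWithStats(m);i=1+np.argmax(st[1:,4]);return (l==i),st[i],c[i]
for n in("wrist","scene","side"):
    r=env.read_camera(n)
    m,st,c=comp(r);p=cv2.findContours(m.astype(np.uint8),0,1)[0][0];print(n,'bbox',st,'c',c.round(1))
    # prediction for home and for lifted 4 mm, silhouettes as bbox of hull points
    t=np.linspace(0,2*np.pi,60)
    for lab,th,up in(('home',35,0),('up4',35,.004),('th28 up2',28,.002)):
        a=np.array([0,-np.sin(np.radians(th)),np.cos(np.radians(th))]);e1=np.array([1.,0,0]);e2=np.cross(a,e1)
        M=np.array([.6112,.0438,.174])+up*a
        P=[proj(r,M+z*a+R*(np.cos(q)*e1+np.sin(q)*e2)) for z,R in((0,.023),(.006,.023),(.051,.012)) for q in t];P=np.array(P)
        kt=np.array([proj(r,M+.051*a)]);print('  ',lab,'bbox',P.min(0).round(1),(P.max(0)-P.min(0)).round(1))
E
python3 chk.py
```

```text
clock: 15.68
tcp_pos: [0.61, 0.0204, 0.1989]
orientation: [-0.0, 0.707, 0.707, -0.001]
wrist_force: [-0.3, 0.2, -0.6]
finger_gap: 0.0575
grip_force: 0.0
clock: 16.1
tcp_pos: [0.6121, -0.0895, 0.2684]
orientation: [0.003, 0.706, 0.709, 0.001]
wrist_force: [0.9, -0.1, -0.8]
finger_gap: 0.0851
grip_force: 0.0
clock: 16.35
tcp_pos: [0.6104, -0.1104, 0.2639]
orientation: [-0.001, 0.708, 0.706, -0.0]
wrist_force: [0.2, -0.1, -0.2]
finger_gap: 0.0853
grip_force: 0.0
[ 0.61034771 -0.10918422  0.26401616]
wrist bbox [246   0  47  21 618] c [269.5   7.1]
   home bbox [ 228.6 -111.6] [ 88.  122.5]
   up4 bbox [ 228.  -109.8] [ 89.2 124.4]
   th28 up2 bbox [ 228.2 -112.2] [ 88.8 110.7]
scene bbox [236 167  25  30 351] c [249.2 182.2]
   home bbox [232.2 165.2] [28.7 32.1]
   up4 bbox [233.2 163.4] [28.8 32.2]
   th28 up2 bbox [232.1 163.8] [27.1 32.2]
side bbox [489 120  27  22 329] c [502.3 128.7]
   home bbox [299.  171.4] [20.2 24.5]
   up4 bbox [299.3 170.5] [20.2 24.7]
   th28 up2 bbox [299.1 168.9] [20.2 26. ]
```

```bash
python3 - <<'E'
from h import *
for n,(u0,u1,v0,v1) in dict(scene=(226,268,162,215),side=(292,328,165,208)).items():
    r=env.read_camera(n);h=cv2.cvtColor(r["img"],cv2.COLOR_RGB2HSV).astype(int);print(n,u0,v0)
    for v in range(v0,v1):
        L=''
        for u in range(u0,u1):
            H,s,V=h[v,u];L+='G' if 45<H<95 and s>70 else 'B' if 100<H<130 and s>110 else 'o' if H<20 and s>100 else '#' if V<60 else 'w' if V>150 else '-'
        print(v,L)
E
```

```text
scene 226 162
162 wwwww-------------------------------------
163 wwwwww------------------------------------
164 wwwwwww-----------------------------------
165 wwwwwwww----------------------------------
166 wwwwwwwww-----------------------------wwww
167 wwwwwwwww-----------------GGGG-----wwwwwww
168 wwwwwwwwww---------------GGGGGG--wwwwwwwww
169 wwwwwwwwwww--------------GGGGGGG--wwwwwwww
170 wwwwwwwwwwww------------GGGGGGGGGG-wwwwwww
171 wwwwwwwwwwwww--------ww-GGGGGGGGGGG-wwwwww
172 wwwwwwwwwwwwww---wwwwwwGGGGGGGGGGGGG-wwwww
173 wwwwwwwwwwwwwwwwwwwwww-GGGGGGGGGGGG--wwwww
174 wwwwwwwwwwwwwwwwwwwwwwGGGGGGGGGGGGG-wwwwww
175 wwwwwwwwwwwwwwwwwwwww-GGGGGGGGGGGG--wwwwww
176 wwwwwwwwwwwwwwwwwwwwwGGGGGGGGGGGGG-wwwwwww
177 wwwwwwwwwwwwwwwwwwww-GGGGGGGGGGGG--wwwwwww
178 wwwwwwwwwwwwwwwwwww-GGGGGGGGGGGG--wwwwwwww
179 wwwwwwwwwwwwwwwwwww-GGGGGGGGGGGG-wwwwwwwww
180 wwwwwwwwwwwwwwwwwwwGGGGGGGGGGGG--wwwwwwwww
181 wwwwwwwwwwwwwwwwwwGGGGGGGGGGGG--wwwwwwwwww
182 wwwwwwwwwwwwwwwww-GGGGGGGGGGGG-wwwwwwwwwww
183 wwwwwwwwwwwwwwww-GGGGGGGGGGGG--wwwwwwwwwww
184 wwwwwwwwwwGGGGGGGGGGGGGGGGGGG-wwwwwwwwwwww
185 w
[... 2480 characters left out ...]
www
191 ooooooooGGGGGGGGGGGGGGGGGGwwwwwwwwww
192 oooooooooGGGGGGGGGGGGGGGG-wwwwwwwwww
193 ooooooooo#GGGGGGGGGGGGGGG-wwwwwwwwww
194 oooooooooo#GGGGGGGGGGGGG--wwwwwwwwww
195 ooooooooooo#GGGGGGGGGG#-oo-wwwwwwwww
196 ooooooooooooo#GGGGGG#oooooo-wwwwwwww
197 ooooooooooooooo####ooooooooo-wwwwwww
198 oooooooooooooooooooooooooooo-wwwwwww
199 ooooooooooooooooooooooooooooo-wwwwww
200 ooooooooooooooooooooooooooooo-wwwwww
201 oooooooooooooooooooooooooooooo-wwwww
202 oooooooooooooooooooooooooooooo--wwww
203 ooooooooooooooooooooooooooooooo-wwww
204 oooooooooooooooooooooooooooooo---www
205 oooooooooooooooooooooooooooooo-w--ww
206 oooooooooooooooooooooooooooooo-ww--w
207 oooooooooooooooooooooooooooooo-www--
```

Numeric scan: in the scene view the flange underside runs parallel to and on the collar rim, with the normal 7 px collar band below it. The knob slope (about 29.5° in the picture) equals the neck's. A gentle closed-finger push on the knob end, along the neck, will confirm it is home.

```bash
python3 -m jog '[[1,0.032,0.001,0,0],[1,0.032,0,0,0],[1,0.032,0,0,0],[1,0.031,0,0,0],[1,0,0,0,0]]' 40; python3 -m jog '[[1,0,0,0,0],[1,0,0,0.01,0],[1,0,0,0.01,0],[1,0,0,0.004,0],[1,0,0,0,0]]'; python3 -m jog '[[1,0.001,0,0.002,0],[1,0.001,0,0.0015,0],[1,0,0,0,0],[1,0,0,0,0]]'; python3 -m jog '[[1,0.001,0,0.0015,0],[1,0,0,0,0],[1,0,0,0,0]]'
```

```text
clock: 17.07
tcp_pos: [0.611, 0.0239, 0.2651]
orientation: [-0.001, 0.704, 0.71, 0.001]
wrist_force: [0.2, -0.3, 0.4]
finger_gap: 0.0256
grip_force: 0.0
clock: 17.48
tcp_pos: [0.6106, 0.0171, 0.2384]
orientation: [-0.001, 0.707, 0.707, -0.001]
wrist_force: [-0.5, 0.3, -0.8]
finger_gap: -0.0003
grip_force: 0.0
clock: 17.82
tcp_pos: [0.6118, 0.0198, 0.2375]
orientation: [0.0, 0.707, 0.707, 0.0]
wrist_force: [-0.0, 0.7, -0.0]
finger_gap: 0.0002
grip_force: 0.0
clock: 18.07
tcp_pos: [0.6117, 0.021, 0.2358]
orientation: [0.0, 0.707, 0.707, 0.0]
wrist_force: [0.2, 0.1, -0.9]
finger_gap: -0.0003
grip_force: 0.0
```

No contact by 0.2358; home contact is expected near 0.2337. Continue in small steps.

```bash
python3 -m jog '[[1,0,0,0.0015,0],[1,0,0,0,0],[1,0,0,0,0]]'; python3 -m jog '[[1,0,0,0.0015,0],[1,0,0,0,0],[1,0,0,0,0]]';  python3 -m jog '[[1,0.0005,0,0.0015,0],[1,0,0,0,0],[1,0,0,0,0]]'
```

```text
clock: 18.32
tcp_pos: [0.6116, 0.021, 0.2342]
orientation: [-0.0, 0.707, 0.707, -0.0]
wrist_force: [-0.1, -0.9, -0.5]
finger_gap: 0.0001
grip_force: 0.0
clock: 18.57
tcp_pos: [0.6117, 0.0209, 0.2329]
orientation: [0.0, 0.707, 0.707, 0.0]
wrist_force: [0.0, 1.1, 0.2]
finger_gap: -0.0002
grip_force: 0.2
clock: 18.82
tcp_pos: [0.6119, 0.0211, 0.2323]
orientation: [0.001, 0.707, 0.707, 0.0]
wrist_force: [-0.6, -1.3, 4.3]
finger_gap: -0.0003
grip_force: 2.4
```

```bash
python3 -m jog '[[1,0.0005,0,0.001,0],[1,0,0,0,0],[1,0,0,0,0]]'; python3 -m jog '[[1,-0.0005,0,-0.02,0],[1,-0.02,0,-0.03,0],[1,-0.035,0,0,0],[1,-0.035,0,0,0],[1,-0.03,0,0,0]]'
python3 - <<'E'
from h import *
for i in range(2): print(env.get_state()["tcp_pos"])
r=env.read_camera("scene");h=cv2.cvtColor(r["img"],cv2.COLOR_RGB2HSV).astype(int)
for v in range(166,202): print(v,''.join('G' if 45<h[v,u,0]<95 and h[v,u,1]>70 else 'B' if 100<h[v,u,0]<130 and h[v,u,1]>110 else 'o' if h[v,u,0]<20 and h[v,u,1]>100 else 'w' if h[v,u,2]>150 else '-' for u in range(196,265)))
E
```

```text
clock: 19.07
tcp_pos: [0.612, 0.0211, 0.232]
orientation: [0.002, 0.707, 0.707, 0.0]
wrist_force: [-1.7, -2.8, 8.1]
finger_gap: -0.0005
grip_force: 4.2
clock: 19.48
tcp_pos: [0.612, -0.0999, 0.2808]
orientation: [0.001, 0.707, 0.708, 0.0]
wrist_force: [0.5, -0.0, -0.4]
finger_gap: -0.0001
grip_force: 0.0
[ 0.61196249 -0.09991841  0.28082459]
[ 0.61196249 -0.09991841  0.28082459]
166 wwwwwwwwwwwwwwwwwwwwwwwwwwwwwwwwwwwwwww-----------------------------w
167 wwwwwwwwwwwwwwwwwwwwwwwwwwwwwwwwwwwwwww-----------------GGGG-----wwww
168 wwwwwwwwwwwBBBBBBwwwwwwwwwwwwwwwwwwwwwww---------------GGGGGG--wwwwww
169 wwwwwwwwwBBBBBBBBBwwwwwwwwwwwwwwwwwwwwwww--------------GGGGGGG--wwwww
170 wwwwwwwwBBBBBBBBBBBwwwwwwwwwwwwwwwwwwwwwww------------GGGGGGGGGG-wwww
171 wwwwwwwwBBBBBBBBBBBwwwwwwwwwwwwwwwwwwwwwwww--------ww-GGGGGGGGGGG-www
172 wwwwwwwwBBBBBBBBBBBwwwwwwwwwwwwwwwwwwwwwwwww---wwwwwwGGGGGGGGGGGGG-ww
173 wwwwwww-BBBBBBBBBBB-wwwwwwwwwwwwwwwwwwwwwwwwwwwwwwww-GGGGGGGGGGGG--ww
174 wwwwwww-BBBBBBBBBBB-wwwwwwwwwwwwwwwwwwwwwwwwwwwwwwwwGGGGGGGGGGGGG-www
175 wwwwwww-BBBBBBBBBBB--wwwwwwwwwwwwwwwwwwwwwwwwwww
[... 1245 characters left out ...]
wwwwwwww--GGGGGGGGGGGGG-wwwwwwwwww
193 wwwwBBBBBBBBBBBBBBBBBBBBBBBwwwwwwwwww--wwww----GGGGGGGGGGGG-wwwwwwwww
194 wwwwBBBBBBBBBBBBBBBBBBBBBBB-wwwwwwwwwoo-wwwww---GGGGGGGGGGGwwwwwwwwww
195 wwwwwBBBBBBBBBBBBBBBBBBBBB--wwwwwwww-ooo-wwww-----GGGGGGGGG-wwwwwwwww
196 wwwwwBBBBBBBBBBBBBBBBBBBB---wwwwwwwwooooo--ww--------GGGG--wwwwwwwwww
197 wwwww--BBBBBBBBBBBBBBBB----wwwwwwww-oooooo----------------wwwwwwwwwww
198 wwwwww---BBBBBBBBBBB-------wwwwwwwwooooooooo-----------wwwwwwwwwwwwww
199 wwwwww---------------------wwwwwww-ooooooooooo-------wwwwwwwwwwwwwwww
200 wwwwww----w----------------wwwwwwwooooooooooooooo----wwwwwwwwwwwwwwww
201 wwwwww---------------------wwwwww-oooooooooooooooo--wwwwwwwwwwwwwwwww
```

Nothing moved under 8 N: the outline is pixel-identical and contact came at home height. Both stoppers are home and the arm is clear, so I hand in.

```bash
python3 -c "
from workcell import env
print(env.hand_in())"
```

```text
the job is handed in; nothing more can be done
None
```

By my measurements the blue stopper is home in the middle neck and the green one in the slanted neck; white is still in the rack, no stopper fell, and I handed the job in at about 19.5 s, with no verdict returned.

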